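# Set out the vegetable cups on the buffet platter

## Task

Lay the platter for the next round of the warehouse buffet: stand each of the four full vegetable cups upright in the middle of the card of its own colour on the silver platter (carrot on orange, cucumber on green, yellow pepper on yellow, beetroot on dark purple-red). Leave the two used cups, which hold only a few stubs, standing where they are. Set the cups down rather than dropping them, and tip none over.

Things in the scene. Friction and masses are not known exactly. Their poses are not given: they have to be found in the camera images.
- mid_carrot (a point): Full snack cup: clear plastic, square, 52 x 52 mm and 58 mm high with straight upright walls, packed with nine orange carrot sticks that stand out of it to 72 mm above its underside; about 90 g; a grip of about 12 N holds it. This point is its centre, 36 mm above its underside; z is up, x and y are square to its walls. Grip it across two opposite walls. It starts upright on the table.
- mid_cucumber (a point): Full snack cup: clear plastic, square, 52 x 52 mm and 58 mm high with straight upright walls, packed with nine green cucumber sticks that stand out of it to 72 mm above its underside; about 90 g; a grip of about 12 N holds it. This point is its centre, 36 mm above its underside; z is up, x and y are square to its walls. Grip it across two opposite walls. It starts upright on the table.
- mid_pepper (a point): Full snack cup: clear plastic, square, 52 x 52 mm and 58 mm high with straight upright walls, packed with nine yellow pepper sticks that stand out of it to 72 mm above its underside; about 90 g; a grip of about 12 N holds it. This point is its centre, 36 mm above its underside; z is up, x and y are square to its walls. Grip it across two opposite walls. It starts upright on the table.
- mid_beet (a point): Full snack cup: clear plastic, square, 52 x 52 mm and 58 mm high with straight upright walls, packed with nine dark purple-red beetroot sticks that stand out of it to 72 mm above its underside; about 90 g; a grip of about 12 N holds it. This point is its centre, 36 mm above its underside; z is up, x and y are square to its walls. Grip it across two opposite walls. It starts upright on the table.
- card_carrot: Plain orange card, 80 x 80 mm and 2 mm thick, stuck to the platter: the place of the orange carrot cup. Origin at the centre of its underside, 6 mm above the table, so a cup on it stands 8 mm above the table. x and y lie along its edges (and the platter's), z up. The four cards lie two by two with centres 104 mm apart on a fixed silver platter, 250 x 250 mm, whose rim stands 12 mm above the table; which card lies in which quarter varies.
- card_cucumber: Plain green card, 80 x 80 mm and 2 mm thick, stuck to the platter: the place of the green cucumber cup. Origin at the centre of its underside, 6 mm above the table, so a cup on it stands 8 mm above the table. x and y lie along its edges (and the platter's), z up. The four cards lie two by two with centres 104 mm apart on a fixed silver platter, 250 x 250 mm, whose rim stands 12 mm above the table; which card lies in which quarter varies.
- card_pepper: Plain yellow card, 80 x 80 mm and 2 mm thick, stuck to the platter: the place of the yellow pepper cup. Origin at the centre of its underside, 6 mm above the table, so a cup on it stands 8 mm above the table. x and y lie along its edges (and the platter's), z up. The four cards lie two by two with centres 104 mm apart on a fixed silver platter, 250 x 250 mm, whose rim stands 12 mm above the table; which card lies in which quarter varies.
- card_beet: Plain dark purple-red card, 80 x 80 mm and 2 mm thick, stuck to the platter: the place of the dark purple-red beetroot cup. Origin at the centre of its underside, 6 mm above the table, so a cup on it stands 8 mm above the table. x and y lie along its edges (and the platter's), z up. The four cards lie two by two with centres 104 mm apart on a fixed silver platter, 250 x 250 mm, whose rim stands 12 mm above the table; which card lies in which quarter varies.
- mid_used_carrot (a point): Used snack cup, a look-alike to be left alone: same clear square cup, 52 x 52 x 58 mm, empty but for two short orange stubs lying on its floor, no sticks standing out; 50 g. This point is its centre, 29 mm above its underside; z up, x and y square to its walls. Napkins and paper plates lie beyond the platter, two tall bottles stand at the robot's far right, all out of the way.
- mid_used_cucumber (a point): Used snack cup, a look-alike to be left alone: same clear square cup, 52 x 52 x 58 mm, empty but for two short green stubs lying on its floor, no sticks standing out; 50 g. This point is its centre, 29 mm above its underside; z up, x and y square to its walls. Napkins and paper plates lie beyond the platter, two tall bottles stand at the robot's far right, all out of the way.

How it is judged:
By the outcome, as a careful person would: the job done as asked, in the order asked, and still so for the second after the job is handed in, with the robot touching nothing.
It also fails if it takes over 112 s, if anything falls off the work surface, if the arm or the gripper's body presses on something with over 40 N, if the wrist force passes 120 N, or if a joint passes its speed limit or range.

## Robot

A 6-joint arm with a two-finger parallel gripper is mounted at the origin on the work surface. World frame = base frame: x ahead of the robot, y to its left, z up, the work surface at z = 0. Lengths are in m, angles in degrees, forces in N, time in s.
With the tool pointing down it reaches from about 0.35 to 0.925 m from the base axis. Payload 6.4 kg.
Tool frame: the origin (TCP) lies on the centre line of the jaws, within the pads' length; the fingertips stand 17 mm ahead of it and the grasp point (between the pads) lies 2 mm behind it (finger_overhang is the z of the fingertips in the tool frame, in m); z points along the fingers, y is the line along which they close (so a half turn about z gives the same grasp; the last joint's range is limited). The gripper opens to 85 mm and grips with 20 to 120 N. Pads are 22 mm wide; open, the fingers measure 114 mm over their backs; the gripper's body (76 mm by 85 mm) begins 54 mm behind the grasp point. The pads swing forward as they close: fully open they stand 13 mm farther back than shut.
Start: joints at [-75.464, 14.043, 89.255, -0, 76.702, -9.975], TCP at [0.27, -0.591, 0.248] pointing down, gripper open.
Joint ranges: [-179.41, 179.41], [-58.25, 129.5], [7.25, 145.43], [-54.29, 234.29], [11.92, 165.04], [-157.13, 157.13]. Speed limits (degrees/s): [147.25, 147.25, 180, 180, 180, 180].

## Interface

Orientations are given as [roll, pitch, yaw] about the fixed x, y, z axes, in that order (R = Rz(yaw) Ry(pitch) Rx(roll)).
In Python, from workcell import sense, get_image, hand_in, finger_overhang gives the robot as it stands. The module is installed in compiled form; this text tells all that it offers.
- The arm moves only by the tool move_arm, never from a script. Its argument "motion" is a list of rows, each a list of 3 entries, a list of its own where there are three numbers: the shift along the world's x, y, z in units of 30 mm (1.0 is 30 mm), then the turn, a rotation vector about the world's x, y, z in units of 5 degrees (1.0 is 5 degrees), then the gripper's target within -1 to 1 (shut at 1, half-way at 0, fully open at -1). In form: [[[dx, dy, dz], [ax, ay, az], gripper], ...]. A call has 1 to 8 rows; each row shifts and turns the commanded pose from where the row before left it; what a row does not reach is not made up. A row lasts 1/8 s, in which the tool goes at most 62.5 mm and 10.7 degrees, less where a joint would pass 70% of its speed; a pose out of reach is approached as far as the arm can. A call is refused whole if a number of a shift passes 1 or a number of a turn 1, either way. A call with a gripper value outside its range is refused whole. The fingers move at their own pace and stop on an object; "squeeze" is the grip in N (left out, the last holds). Time passes only in rows, so rows that do not move let the fingers close. It gives the time, the measured TCP pose, the force, the opening and the grip force at its end, in the units of the state.
- sense(): the state, without advancing time (a new reading comes with each control period).
- get_image(name): name is "scene" or "side" or "wrist"; returns a dict with "color" (384x512x3 uint8, red, green, blue), "z_map" (384x512 float32, m along the optical axis (not along the pixel's ray), 0 where there is no reading), "camera_matrix" (3x3 intrinsics, pixels), "pose" (4x4, takes a point from camera to world coordinates); the wrist camera has in their place "mount" (4x4, takes a point from camera to tool coordinates, whose origin is the TCP and whose axes are the flange's). Camera axes: x right, y down, z forward; pixel columns grow to the right and rows downward; lengths in m; the calibration is good to about 2 mm. A picture is of the moment at which its call begins: read the wrist's pose just before it.
- hand_in(): hands the job in; it is judged then, once.
The state is a dict: "t": time; "q": joint angles; "qd": joint speeds; "joint_torque": joint torques, N m; "ee_pos": TCP position; "eef_rot": TCP orientation; "force": force on the tool from outside, world axes, zero at the start; "torque": the same for the moment, N m; "width": finger opening in m; "grasp_force": force on a finger pad.
Only numpy, scipy, OpenCV 4.12 (cv2) and the standard library are available. Lean on these libraries where they do the work, as an engineer would, in place of code of your own. Each camera call takes 0.05 s, during which the arm holds its last target. There are 200 camera calls.

## Working session

There is one attempt and no reset: what is moved stays moved. The work goes in short steps, Python scripts to look and compute and a tool call to move; the robot and the scene stay as the last step left them, time stands still between calls to the robot, and variables do not carry over. Pictures are saved under pics/ and viewed, at most 14 in all, crops included, and the job is handed in when it is done.

Besides the shell and the picture viewer there is one more tool, called after "Emit:" by a JSON object that holds its "api" and its "payload", one argument or row to a line. move_arm: Moves the arm, as the interface text tells. Its arguments: {"type":"object","properties":{"motion":{"type":"array","items":{"type":"array"}},"squeeze":{"type":"number"}},"required":["motion"]}

```bash
mkdir -p pics; cat > h.py <<'E'
import numpy as np, cv2
from workcell import sense, get_image
def snap(n,f):
    s=sense(); im=get_image(n); cv2.imwrite(f'pics/{f}.png',im['color'][:,:,::-1]); np.savez(f'pics/{f}.npz',**im,ee=s['ee_pos'],rot=s['eef_rot']); return im,s
def cloud(im,P):
    K=im['camera_matrix'];z=im['z_map'];v,u=np.mgrid[:z.shape[0],:z.shape[1]]
    p=np.stack([(u-K[0,2])/K[0,0]*z,(v-K[1,2])/K[1,1]*z,z],-1)
    return p@P[:3,:3].T+P[:3,3]
E
python3 - <<'E'
from h import *
for n in('scene','side'):
    im,s=snap(n,n+'0'); print(n,im['camera_matrix'].round(1).tolist(),im['pose'].round(3).tolist())
s=sense();print({k:np.round(v,3).tolist() for k,v in s.items()})
a=[cv2.imread(f'pics/{n}0.png') for n in('scene','side')]
E
```

```text
scene [[383.0, 0.0, 257.3], [0.0, 383.0, 195.6], [0.0, 0.0, 1.0]] [[0.227, 0.597, -0.769, 1.237], [0.974, -0.151, 0.17, -0.155], [-0.015, -0.788, -0.616, 0.659], [0.0, 0.0, 0.0, 1.0]]
side [[388.8, 0.0, 253.6], [0.0, 388.8, 187.6], [0.0, 0.0, 1.0]] [[-1.0, 0.007, 0.022, 0.466], [-0.012, 0.664, -0.748, 0.733], [-0.02, -0.748, -0.664, 0.745], [0.0, 0.0, 0.0, 1.0]]
{'t': 0.1, 'q': [-75.464, 14.081, 89.32, 0.002, 76.701, -9.975], 'qd': [0.035, -0.013, -0.124, -0.026, -0.04, 0.096], 'joint_torque': [0.001, -43.067, -32.713, -0.0, 0.003, -0.0], 'ee_pos': [0.27, -0.591, 0.247], 'eef_rot': [-179.901, -0.019, 24.511], 'force': [-0.348, -0.25, -0.297], 'torque': [-0.018, 0.034, -0.046], 'grasp_force': 0.0, 'width': 0.086}
```

View pics/scene0.png

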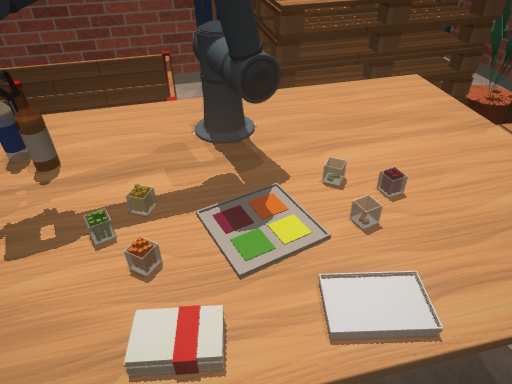

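View pics/side0.png

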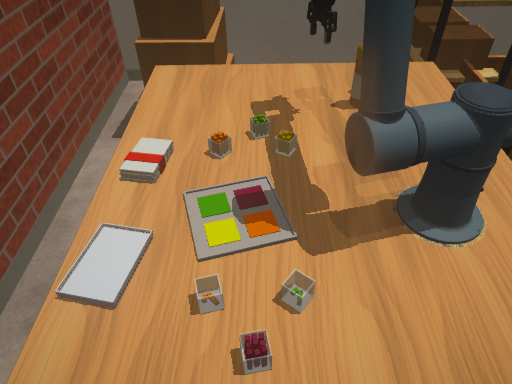

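The scene view shows the full cups: carrot (143,255), cucumber (98,222), pepper (142,198) and beet (392,182). The used cups are at (335,172) and (366,213), and the platter is centred near (262,226). Next I'll measure all of them.

```bash
cat > m.py <<'E'
from h import *
H={'carrot':(5,18),'pepper':(22,33),'cucumber':(40,75),'beet':(160,180)}
def masks(col):
    h,s,v=cv2.split(cv2.cvtColor(col,cv2.COLOR_RGB2HSV))
    return {k:(h>=a)&(h<=b)&(s>(110 if k in('beet','cucumber') else 170))&(v>40) for k,(a,b) in H.items()}
def report(im,P,tag):
    C=cloud(im,P); M=masks(im['color']); M['beet']&=im['color'][:,:,0]<200
    for k,m in M.items():
        n,L,st,ce=cv2.connectedComponentsWithStats(cv2.morphologyEx((m&(C[...,2]>0.0)&(C[...,2]<.09)).astype(np.uint8),cv2.MORPH_CLOSE,np.ones((5,5))))
        for i in range(1,n):
            q=C[(L==i)&m]
            if len(q)<25: continue
            t=q[q[:,2]>.055]; 
            if len(t)>10: print(tag,k,'cup',ce[i].round(),len(t),'zmax',t[:,2].max().round(4),'mid',((t.min(0)+t.max(0))/2)[:2].round(4),'mean',t.mean(0).round(4))
            elif q[:,2].max()<.025:
                r=cv2.minAreaRect((q[:,:2]*1000).astype(np.float32)); print(tag,k,'flat',ce[i].round(),len(q),'z',np.median(q[:,2]).round(4),np.round(r[0],1),np.round(r[1],1),round(r[2],1))
E
python3 - <<'E'
from m import *
for n in('scene','side'):
    im=dict(np.load(f'pics/{n}0.npz')); report(im,im['pose'],n)
E
```

```text
scene carrot cup [140. 247.] 262 zmax 0.0739 mid [ 0.6026 -0.2785] mean [ 0.6059 -0.2776  0.0639]
scene pepper cup [137. 189.] 29 zmax 0.0724 mid [ 0.396  -0.2872] mean [ 0.3935 -0.2834  0.0667]
scene cucumber cup [ 96. 217.] 105 zmax 0.6588 mid [ 0.842  -0.2783] mean [ 0.4858 -0.3798  0.0692]
scene beet cup [394. 172.] 49 zmax 0.075 mid [0.4847 0.3935] mean [0.4856 0.3911 0.0658]
side carrot cup [33. 37.] 175 zmax 0.7451 mid [ 1.0399 -0.5069] mean [ 1.5944 -1.1402  0.07  ]
side carrot cup [219. 137.] 116 zmax 0.0743 mid [ 0.5991 -0.282 ] mean [ 0.5992 -0.2754  0.0638]
side pepper cup [286. 135.] 112 zmax 0.7451 mid [0.4176 0.2116] mean [ 0.3935 -0.2712  0.0692]
side cucumber cup [259. 118.] 47 zmax 0.0743 mid [ 0.4739 -0.3808] mean [ 0.4746 -0.3799  0.0648]
side beet cup [256. 344.] 255 zmax 0.0739 mid [0.4806 0.3914] mean [0.481  0.3916 0.0638]
```

Emit:
{"api": "move_arm", "payload": {
  "motion": [
    [[0.8,1,0.7],[0,0,-0.6],-1],
    [[0.8,1,0.7],[0,0,-0.6],-1],
    [[0.8,1,0.7],[0,0,-0.6],-1],
    [[0.8,1,0.7],[0,0,-0.6],-1],
    [[0.8,1,0.7],[0,0,-0.6],-1],
    [[0.8,1,0.7],[0,0,-0.6],-1],
    [[0.8,1,0.4],[0,0,-0.6],-1],
    [[0.8,1,0.4],[0,0,-0.6],-1]
  ],
  "squeeze": 25
}}

```text
t: 1.1
ee_pos: [0.4622, -0.3503, 0.3983]
eef_rot: [-180.0, 0.0, 0.4]
force: [0.5, 0.1, -0.2]
width: 0.0853
grasp_force: 0.0
```

Emit:
{"api": "move_arm", "payload": {
  "motion": [
    [[0,0,0],[0,0,0],-1],
    [[0,0,0],[0,0,0],-1],
    [[0,0,0],[0,0,0],-1]
  ]
}}

```text
t: 1.48
ee_pos: [0.4609, -0.3521, 0.3974]
eef_rot: [-179.9, 0.1, 0.4]
force: [0.4, -0.4, -0.8]
width: 0.0856
grasp_force: 0.0
```

```bash
cat >> h.py <<'E'
from scipy.spatial.transform import Rotation as R
def wpose(im,ee,rot):
    T=np.eye(4);T[:3,:3]=R.from_euler('xyz',rot,degrees=True).as_matrix();T[:3,3]=ee
    return T@im['mount']
E
python3 - <<'E'
from m import *
im,s=snap('wrist','w1'); print(s['ee_pos'],s['eef_rot'],s['t']);print(im['mount'].round(3),im['camera_matrix'])
report(im,wpose(im,s['ee_pos'],s['eef_rot']),'w')
E
```

```text
[ 0.46092688 -0.35208284  0.39735229] [-1.79941583e+02  6.59848034e-02  4.41761115e-01] 1.475
[[ 0.001 -0.954 -0.3    0.077]
 [ 1.     0.     0.001  0.   ]
 [-0.001 -0.3    0.954 -0.127]
 [ 0.     0.     0.     1.   ]] [[290.96493709   0.         255.16179811]
 [  0.         290.96493709 193.1757153 ]
 [  0.           0.           1.        ]]
w carrot cup [208.  56.] 481 zmax 0.524 mid [ 0.5806 -0.3047] mean [ 0.5994 -0.283   0.0718]
w pepper cup [224. 185.] 13 zmax 0.524 mid [ 0.4688 -0.3221] mean [ 0.4156 -0.3029  0.094 ]
w cucumber cup [58. 58.] 13 zmax 0.524 mid [ 0.5379 -0.3518] mean [ 0.5379 -0.3518  0.524 ]
w cucumber cup [275. 142.] 356 zmax 0.075 mid [ 0.4742 -0.3842] mean [ 0.4747 -0.384   0.0644]
w beet cup [ 86. 122.] 14 zmax 0.524 mid [ 0.5379 -0.3518] mean [ 0.5379 -0.3518  0.524 ]
```

View pics/w1.png

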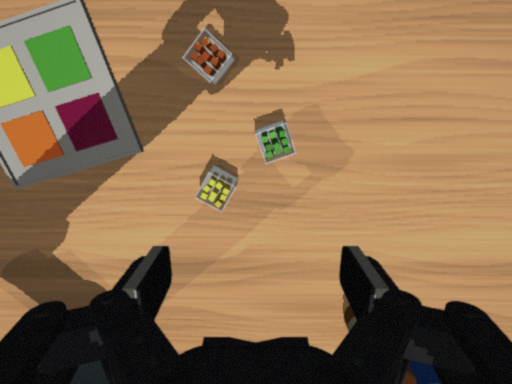

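```bash
cat >> m.py <<'E'
def foot(C,c,lo=.03,hi=.08,r=.05,pr=True):
    g=(np.hypot(C[...,0]-c[0],C[...,1]-c[1])<r)&(C[...,2]>lo)&(C[...,2]<hi)
    q=C[g]; 
    if len(q)<20: return print('few',len(q))
    re=cv2.minAreaRect((q[:,:2]*1000).astype(np.float32)); print('  foot',c,len(q),np.round(re[0],1),np.round(re[1],1),round(re[2],1)); return re
def cast(im,P,uv,z):
    K=im['camera_matrix']; d=np.c_[(uv[:,0]-K[0,2])/K[0,0],(uv[:,1]-K[1,2])/K[1,1],np.ones(len(uv))]@P[:3,:3].T
    return P[:3,3]+d*((z-P[2,3])/d[:,2])[:,None]
def cards(im,P,tag,zc=.008,wantflat=True):
    C=cloud(im,P)
    for k,m in masks(im['color']).items():
        n,L,st,ce=cv2.connectedComponentsWithStats((m).astype(np.uint8))
        for i in range(1,n):
            if st[i,4]<300: continue
            v,u=np.nonzero(L==i); 
            if np.median(C[v,u,2])>.03: continue
            x=cast(im,P,np.c_[u,v].astype(float),zc)
            re=cv2.minAreaRect((x[:,:2]*1000).astype(np.float32)); print(tag,k,ce[i].round(),np.round(re[0],1),np.round(re[1],1),round(re[2],1),'meanxy',x.mean(0)[:2].round(4),'z',np.median(C[v,u,2]).round(4))
E
python3 - <<'E'
from m import *
for n in('scene0','side0','w1'):
    im=dict(np.load(f'pics/{n}.npz')); P=im['pose'] if 'pose' in im else wpose(im,im['ee'],im['rot'])
    cards(im,P,n)
    C=cloud(im,P)
    for c in((.6,-.282),(.392,-.284),(.477,-.381),(.482,.391)): foot(C,c); foot(C,c,.063)
E
```

```text
scene0 carrot [491. 104.] [  69.4 1036.1] [161.8 352.1] 49.4 meanxy [0.0776 1.0439] z -0.3916
scene0 carrot [268. 206.] [471.9  42. ] [79.6 78.1] 16.4 meanxy [0.473  0.0421] z 0.0088
scene0 pepper [289. 229.] [572.5  70.6] [78.1 76.6] 16.5 meanxy [0.5737 0.0708] z 0.0089
scene0 cucumber [252. 244.] [600.7 -28.4] [79.8 79.8] 16.4 meanxy [ 0.6021 -0.0286] z 0.0087
scene0 beet [228. 218.] [502.1 -58. ] [79.5 78.6] 14.6 meanxy [ 0.4956 -0.0686] z 0.0087
  foot (0.6, -0.282) 726 [ 602.3 -276.6] [54.8 54.1] 49.6
  foot (0.6, -0.282) 165 [ 603.5 -276.9] [40.2 37.5] 41.6
  foot (0.392, -0.284) 490 [ 393.8 -281.1] [54.  56.2] 60.0
  foot (0.392, -0.284) 85 [ 394.  -281.4] [39.6 39.5] 58.0
  foot (0.477, -0.381) 519 [ 475.7 -380.7] [57.4 52. ] 20.5
  foot (0.477, -0.381) 76 [ 474.7 -382. ] [33.  36.3] 12.5
  foot (0.482, 0.391) 460 [482.8 393.6] [55.7 56.1] 11.3
  foot (0.482, 0.391) 72 [482.6 392.4] [35.4 36. ] 11.5
side0 carrot [261. 223.] [471.2  40.1] [79.9 81.2] 15.7 meanxy [0.4712 0.041 ] z 0.0084
side0 pepper [221. 232.] [571.1  69.3] [79.  81.1] 16.3 meanxy [0.5711 0.0703] z 0.0085
sid
[... 567 characters left out ...]
] [52.  54.8] 11.0
  foot (0.482, 0.391) 146 [480.6 390.8] [35.7 35.4] 9.0
w1 carrot [ 32. 138.] [471.1  39.3] [77.9 78.4] 16.6 meanxy [0.4719 0.0394] z 0.0092
w1 cucumber [58. 58.] [600.2 -30.8] [79.2 79.5] 16.5 meanxy [ 0.6012 -0.0308] z 0.0092
w1 beet [ 86. 122.] [500.6 -60.1] [78.7 79.3] 16.4 meanxy [ 0.5015 -0.0601] z 0.0092
  foot (0.6, -0.282) 1221 [ 600.4 -281. ] [52.4 52. ] 49.3
  foot (0.6, -0.282) 409 [ 601.3 -280.5] [40.2 38.1] 48.0
  foot (0.392, -0.284) 908 [ 391.9 -286. ] [52.1 52.6] 60.6
  foot (0.392, -0.284) 283 [ 393.4 -286.2] [41.3 38.3] 60.6
  foot (0.477, -0.381) 878 [ 474.  -384.7] [52.2 51.9] 20.1
  foot (0.477, -0.381) 238 [ 474.4 -384.3] [37.5 39.3] 17.8
few 0
few 0
```

The wrist view shows carrot (208,57), cucumber (275,142) and pepper (217,188), with the platter at upper left. The measured footprints are clean 52 mm squares. Carrot is first, at (0.600, -0.281) and 49.3°.

Emit:
{"api": "move_arm", "payload": {
  "motion": [
    [[0.58,0.295,-0.95],[0,0,1],-1],
    [[0.58,0.295,-0.95],[0,0,1],-1],
    [[0.58,0.295,-0.95],[0,0,1],-1],
    [[0.58,0.295,-0.95],[0,0,1],-1],
    [[0.58,0.295,-0.95],[0,0,1],-1],
    [[0.58,0.295,-0.95],[0,0,1],-1],
    [[0.58,0.295,-0.95],[0,0,1],-1],
    [[0.58,0.295,-0.95],[0,0,1],-1]
  ],
  "squeeze": 22
}}

```text
t: 2.52
ee_pos: [0.6008, -0.2811, 0.1689]
eef_rot: [-180.0, 0.0, 40.6]
force: [0.5, -0.2, 0.6]
width: 0.0853
grasp_force: 0.0
```

Emit:
{"api": "move_arm", "payload": {
  "motion": [
    [[0,0,0],[0,0,0.9],-1],
    [[0,0,0],[0,0,0.9],-1],
    [[0,0,0],[0,0,0],-1],
    [[0,0,0],[0,0,0],-1]
  ]
}}

```text
t: 3.02
ee_pos: [0.6006, -0.2811, 0.1702]
eef_rot: [-180.0, 0.0, 49.4]
force: [0.7, -1.1, 0.3]
width: 0.0854
grasp_force: 0.0
```

Emit:
{"api": "move_arm", "payload": {
  "motion": [
    [[0,0,-1],[0,0,0],-1],
    [[0,0,-1],[0,0,0],-1],
    [[0,0,-0.8],[0,0,0],-1],
    [[0,0,-0.6],[0,0,0],-1],
    [[0,0,-0.6],[0,0,0],-1],
    [[0,0,-0.43],[0,0,0],-1],
    [[0,0,0],[0,0,0],-1]
  ]
}}

```text
t: 3.9
ee_pos: [0.6003, -0.2803, 0.0363]
eef_rot: [-179.9, 0.0, 49.5]
force: [-0.1, -0.0, -0.2]
width: 0.0852
grasp_force: 0.0
```

Emit:
{"api": "move_arm", "payload": {
  "motion": [
    [[0,0,0],[0,0,0],0],
    [[0,0,0],[0,0,0],0.2],
    [[0,0,0],[0,0,0],0.4],
    [[0,0,0],[0,0,0],1],
    [[0,0,0],[0,0,0],1],
    [[0,0,0],[0,0,0],1]
  ]
}}

```text
t: 4.65
ee_pos: [0.6016, -0.2811, 0.0385]
eef_rot: [179.9, -0.0, 49.5]
force: [0.4, -0.4, 6.2]
width: 0.0518
grasp_force: 25.2
```

Emit:
{"api": "move_arm", "payload": {
  "motion": [
    [[0,0,0.5],[0,0,0],1],
    [[0,0,1],[0,0,0],1],
    [[-0.39,0.97,0.5],[0,0,-0.6],1],
    [[-0.39,0.97,0.5],[0,0,-0.6],1],
    [[-0.39,0.97,0.5],[0,0,-0.6],1],
    [[-0.39,0.97,0.5],[0,0,-0.6],1],
    [[-0.39,0.97,0.5],[0,0,-0.6],1],
    [[-0.39,0.97,0.5],[0,0,-0.6],1]
  ]
}}

```text
t: 5.65
ee_pos: [0.5298, -0.1049, 0.173]
eef_rot: [-180.0, 0.0, 31.4]
force: [0.3, 0.2, -1.1]
width: 0.0518
grasp_force: 24.5
```

Emit:
{"api": "move_arm", "payload": {
  "motion": [
    [[-0.39,0.97,0],[0,0,-0.6],1],
    [[-0.39,0.97,0],[0,0,-0.6],1],
    [[-0.39,0.97,0],[0,0,-0.6],1],
    [[-0.39,0.97,0],[0,0,-0.6],1],
    [[-0.39,0.97,0],[0,0,-0.6],1],
    [[0,0,0],[0,0,0],1],
    [[0,0,0],[0,0,0],1],
    [[0,0,0],[0,0,0],1]
  ]
}}

```text
t: 6.65
ee_pos: [0.4725, 0.0387, 0.1725]
eef_rot: [180.0, -0.0, 16.5]
force: [-0.6, -0.4, -1.0]
width: 0.0515
grasp_force: 24.4
```

Emit:
{"api": "move_arm", "payload": {
  "motion": [
    [[0,0,-1],[0,0,0],1],
    [[0,0,-1],[0,0,0],1],
    [[0,0,-0.8],[0,0,0],1],
    [[0,0,-0.6],[0,0,0],1],
    [[0,0,-0.4],[0,0,0],1],
    [[0,0,-0.3],[0,0,0],1],
    [[0,0,0],[0,0,0],1],
    [[0,0,0],[0,0,0],1]
  ]
}}

```text
t: 7.65
ee_pos: [0.4727, 0.0393, 0.05]
eef_rot: [180.0, -0.1, 16.5]
force: [-0.2, -0.1, -1.0]
width: 0.0514
grasp_force: 24.5
```

```bash
python3 - <<'E'
from m import *
im,s=snap('side','s1'); print(s['ee_pos'],s['force'])
a=cv2.imread('pics/s1.png')[150:270,200:340]; cv2.imwrite('pics/s1c.png',cv2.resize(a,None,fx=5,fy=5,interpolation=cv2.INTER_NEAREST))
E
```

```text
[0.47273754 0.03934407 0.04998645] [-0.16029569 -0.06150517 -0.96219628]
```

View pics/s1c.png

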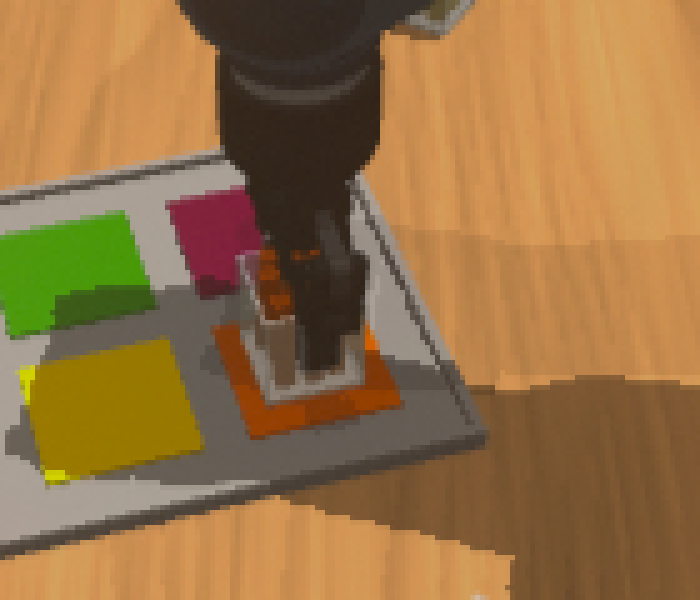

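The side crop shows the carrot cup upright and centred over the orange card, with its base at about (315,385) in the crop. I'll lower it the last millimetres.

Emit:
{"api": "move_arm", "payload": {
  "motion": [
    [[-0.03,0,-0.08],[0,0,0],1],
    [[0,0,-0.06],[0,0,0],1],
    [[0,0,0],[0,0,0],1]
  ]
}}

```text
t: 8.07
ee_pos: [0.4715, 0.0395, 0.0465]
eef_rot: [-180.0, 0.0, 16.5]
force: [-5.9, 0.9, 11.6]
width: 0.0518
grasp_force: 26.0
```

Emit:
{"api": "move_arm", "payload": {
  "motion": [
    [[0,0,0],[0,0,0],0.1],
    [[0,0,0],[0,0,0],-0.3],
    [[0,0,0],[0,0,0],-0.7],
    [[0,0,0],[0,0,0],-1],
    [[0,0,0],[0,0,0],-1],
    [[0,0,0.5],[0,0,0],-1],
    [[0,0,0.8],[0,0,0],-1],
    [[0,0,1],[0,0,0],-1]
  ]
}}

```text
t: 9.07
ee_pos: [0.4711, 0.0395, 0.1155]
eef_rot: [-180.0, 0.0, 16.5]
force: [1.1, 0.3, 0.1]
width: 0.0856
grasp_force: 0.0
```

Emit:
{"api": "move_arm", "payload": {
  "motion": [
    [[0,0,1],[0,0,0],-1],
    [[0,-0.6,0.8],[0,0,0.72],-1],
    [[0,-0.98,0],[0,0,0],-1],
    [[0,-0.98,0],[0,0,0],-1],
    [[0,-0.98,0],[0,0,0],-1],
    [[0,-0.98,0],[0,0,0],-1],
    [[0,-0.98,0],[0,0,0],-1],
    [[0,-0.98,0],[0,0,0],-1]
  ]
}}

```text
t: 10.07
ee_pos: [0.4714, -0.156, 0.1694]
eef_rot: [179.9, -0.1, 20.1]
force: [1.0, 0.6, -0.2]
width: 0.0853
grasp_force: 0.0
```

```bash
python3 - <<'E'
from m import *
for n in('side','scene'):
    im,s=snap(n,n+'2'); C=cloud(im,im['pose']); foot(C,(.471,.04),.035); foot(C,(.471,.04),.063)
E
```

```text
foot (0.471, 0.04) 516 [472.  40.] [53.  55.6] 17.0
  foot (0.471, 0.04) 244 [472.   39.3] [52.3 54.2] 16.8
  foot (0.471, 0.04) 499 [473.7  42.2] [56.6 53.5] 15.5
  foot (0.471, 0.04) 238 [473.4  42. ] [55.6 53.3] 14.1
```

Emit:
{"api": "move_arm", "payload": {
  "motion": [
    [[0,-0.98,0],[0,0,0],-1],
    [[0,-0.98,0],[0,0,0],-1],
    [[0,-0.98,0],[0,0,0],-1],
    [[0,-0.98,0],[0,0,0],-1],
    [[0,-0.98,0],[0,0,0],-1],
    [[0,-0.98,0],[0,0,0],-1],
    [[0,-0.98,0],[0,0,0],-1],
    [[0,0,0],[0,0,0],-1]
  ]
}}

```text
t: 11.18
ee_pos: [0.4715, -0.3616, 0.169]
eef_rot: [180.0, -0.0, 20.0]
force: [0.3, 1.1, -0.8]
width: 0.0856
grasp_force: 0.0
```

Emit:
{"api": "move_arm", "payload": {
  "motion": [
    [[0.08,-0.77,0],[0,0,0],-1],
    [[0,0,-1],[0,0,0],-1],
    [[0,0,-1],[0,0,0],-1],
    [[0,0,-0.8],[0,0,0],-1],
    [[0,0,-0.6],[0,0,0],-1],
    [[0,0,-0.6],[0,0,0],-1],
    [[0,0,-0.4],[0,0,0],-1],
    [[0,0,0],[0,0,0],-1]
  ]
}}

```text
t: 12.18
ee_pos: [0.4733, -0.3833, 0.0353]
eef_rot: [-179.9, 0.0, 20.1]
force: [-0.2, -0.3, 0.6]
width: 0.0856
grasp_force: 0.0
```

Emit:
{"api": "move_arm", "payload": {
  "motion": [
    [[0,0,0],[0,0,0],0],
    [[0,0,0],[0,0,0],0.2],
    [[0,0,0],[0,0,0],0.4],
    [[0,0,0],[0,0,0],1],
    [[0,0,0],[0,0,0],1],
    [[0,0,0],[0,0,0],1]
  ]
}}

```text
t: 12.92
ee_pos: [0.4742, -0.3844, 0.0372]
eef_rot: [179.9, -0.0, 20.1]
force: [-0.1, -0.4, 5.4]
width: 0.0516
grasp_force: 24.7
```

Emit:
{"api": "move_arm", "payload": {
  "motion": [
    [[0,0,0.5],[0,0,0],1],
    [[0,0,1],[0,0,0],1],
    [[0.34,0.97,0.5],[0,0,-0.12],1],
    [[0.34,0.97,0.5],[0,0,-0.12],1],
    [[0.34,0.97,0.5],[0,0,-0.12],1],
    [[0.34,0.97,0.5],[0,0,-0.12],1],
    [[0.34,0.97,0.5],[0,0,-0.12],1],
    [[0.34,0.97,0.5],[0,0,-0.12],1]
  ]
}}

```text
t: 13.92
ee_pos: [0.5347, -0.208, 0.1719]
eef_rot: [-180.0, 0.0, 16.5]
force: [-0.4, -1.1, -0.9]
width: 0.0518
grasp_force: 24.0
```

Emit:
{"api": "move_arm", "payload": {
  "motion": [
    [[0.36,0.99,0],[0,0,0],1],
    [[0.36,0.99,0],[0,0,0],1],
    [[0.36,0.99,0],[0,0,0],1],
    [[0.36,0.99,0],[0,0,0],1],
    [[0.36,0.99,0],[0,0,0],1],
    [[0.36,0.99,0],[0,0,0],1],
    [[0,0,0],[0,0,0],1],
    [[0,0,0],[0,0,0],1]
  ]
}}

```text
t: 14.92
ee_pos: [0.5993, -0.0313, 0.1712]
eef_rot: [180.0, 0.0, 16.5]
force: [0.1, 1.0, -0.5]
width: 0.0514
grasp_force: 24.0
```

Emit:
{"api": "move_arm", "payload": {
  "motion": [
    [[0.03,0.03,-1],[0,0,0],1],
    [[0,0,-1],[0,0,0],1],
    [[0,0,-0.8],[0,0,0],1],
    [[0,0,-0.6],[0,0,0],1],
    [[0,0,-0.4],[0,0,0],1],
    [[0,0,-0.27],[0,0,0],1],
    [[0,0,0],[0,0,0],1],
    [[0,0,0],[0,0,0],1]
  ]
}}

```text
t: 15.92
ee_pos: [0.6012, -0.0302, 0.0499]
eef_rot: [180.0, -0.1, 16.5]
force: [0.8, 0.0, -0.8]
width: 0.0515
grasp_force: 24.1
```

Emit:
{"api": "move_arm", "payload": {
  "motion": [
    [[0,0,-0.08],[0,0,0],1],
    [[0,0,-0.05],[0,0,0],1],
    [[0,0,0],[0,0,0],1]
  ]
}}

```text
t: 16.3
ee_pos: [0.6006, -0.0301, 0.0452]
eef_rot: [180.0, -0.0, 16.5]
force: [0.8, 0.7, -0.4]
width: 0.0519
grasp_force: 24.0
```

Emit:
{"api": "move_arm", "payload": {
  "motion": [
    [[0,0,-0.05],[0,0,0],1],
    [[0,0,0],[0,0,0],1]
  ]
}}

```text
t: 16.55
ee_pos: [0.6007, -0.0301, 0.0452]
eef_rot: [-180.0, 0.0, 16.5]
force: [-6.1, 1.8, 10.2]
width: 0.0518
grasp_force: 25.3
```

Emit:
{"api": "move_arm", "payload": {
  "motion": [
    [[0,0,0],[0,0,0],0.1],
    [[0,0,0],[0,0,0],-0.3],
    [[0,0,0],[0,0,0],-0.7],
    [[0,0,0],[0,0,0],-1],
    [[0,0,0],[0,0,0],-1],
    [[0,0,0.5],[0,0,0],-1],
    [[0,0,0.8],[0,0,0],-1],
    [[0,0,1],[0,0,0],-1]
  ]
}}

```text
t: 17.55
ee_pos: [0.6004, -0.0301, 0.114]
eef_rot: [-180.0, 0.0, 16.5]
force: [0.4, 0.6, -0.1]
width: 0.0858
grasp_force: 0.0
```

Emit:
{"api": "move_arm", "payload": {
  "motion": [
    [[0,0,1],[0,0,0],-1],
    [[-0.7,-0.85,0.8],[0,0,0.88],-1],
    [[-0.7,-0.85,0],[0,0,0.88],-1],
    [[-0.7,-0.85,0],[0,0,0.88],-1],
    [[-0.7,-0.85,0],[0,0,0.88],-1],
    [[-0.7,-0.85,0],[0,0,0.88],-1],
    [[-0.7,-0.85,0],[0,0,0.88],-1],
    [[-0.7,-0.85,0],[0,0,0.88],-1]
  ]
}}

```text
t: 18.55
ee_pos: [0.4531, -0.2096, 0.1679]
eef_rot: [179.9, -0.0, 47.5]
force: [-0.4, -1.0, -0.1]
width: 0.0853
grasp_force: 0.0
```

Emit:
{"api": "move_arm", "payload": {
  "motion": [
    [[-0.7,-0.85,0],[0,0,0.88],-1],
    [[-0.7,-0.85,0],[0,0,0.88],-1],
    [[-0.6,-0.85,0],[0,0,0.88],-1],
    [[0,0,0],[0,0,0],-1],
    [[0,0,0],[0,0,0],-1]
  ]
}}

```text
t: 19.18
ee_pos: [0.3939, -0.2849, 0.1672]
eef_rot: [180.0, -0.0, 60.5]
force: [0.1, 0.6, 0.3]
width: 0.0855
grasp_force: 0.0
```

```bash
python3 - <<'E'
from m import *
for n in('side','scene'):
    im,s=snap(n,n+'3'); C=cloud(im,im['pose']); 
    for c in((.471,.04),(.6,-.03),(.392,-.286)): foot(C,c,.035)
im,s=snap('wrist','w3'); C=cloud(im,wpose(im,s['ee_pos'],s['eef_rot']));foot(C,(.392,-.286)); foot(C,(.392,-.286),.035,.06)
E
```

```text
foot (0.471, 0.04) 524 [471.9  39.9] [53.3 56.7] 16.4
  foot (0.6, -0.03) 437 [601.3 -30. ] [52.1 57. ] 17.0
  foot (0.392, -0.286) 294 [ 392.1 -283.9] [58.6 52.5] 59.4
  foot (0.471, 0.04) 499 [473.6  41.5] [57.9 54.5] 16.2
  foot (0.6, -0.03) 637 [602. -27.] [56.1 54.2] 16.5
  foot (0.392, -0.286) 451 [ 393.7 -282.7] [55.4 56.6] 60.7
  foot (0.392, -0.286) 3486 [ 392.4 -285.5] [52.8 52.1] 60.5
  foot (0.392, -0.286) 1839 [ 392.4 -285.5] [52.8 52.1] 60.5
```

Emit:
{"api": "move_arm", "payload": {
  "motion": [
    [[-0.05,-0.02,-0.8],[0,0,0],-1],
    [[0,0,-1],[0,0,0],-1],
    [[0,0,-0.9],[0,0,0],-1],
    [[0,0,-0.6],[0,0,0],-1],
    [[0,0,-0.6],[0,0,0],-1],
    [[0,0,-0.4],[0,0,0],-1],
    [[0,0,0],[0,0,0],-1]
  ]
}}

```text
t: 20.2
ee_pos: [0.3919, -0.285, 0.037]
eef_rot: [-179.9, -0.0, 60.5]
force: [-0.1, -0.6, -0.7]
width: 0.0858
grasp_force: 0.0
```

Emit:
{"api": "move_arm", "payload": {
  "motion": [
    [[0,0,0],[0,0,0],0],
    [[0,0,0],[0,0,0],0.2],
    [[0,0,0],[0,0,0],0.4],
    [[0,0,0],[0,0,0],1],
    [[0,0,0],[0,0,0],1],
    [[0,0,0],[0,0,0],1]
  ]
}}

```text
t: 20.95
ee_pos: [0.3926, -0.2863, 0.0385]
eef_rot: [179.9, 0.0, 60.5]
force: [0.3, 0.8, 5.8]
width: 0.0518
grasp_force: 24.7
```

Emit:
{"api": "move_arm", "payload": {
  "motion": [
    [[0,0,0.5],[0,0,0],1],
    [[0,0,1],[0,0,0],1],
    [[0.5,0.98,0.5],[0,0,-0.73],1],
    [[0.5,0.98,0.5],[0,0,-0.73],1],
    [[0.5,0.98,0.5],[0,0,-0.73],1],
    [[0.5,0.98,0.5],[0,0,-0.73],1],
    [[0.5,0.98,0.5],[0,0,-0.73],1],
    [[0.5,0.98,0.5],[0,0,-0.73],1]
  ]
}}

```text
t: 21.95
ee_pos: [0.4821, -0.1081, 0.1736]
eef_rot: [180.0, -0.0, 38.5]
force: [-0.1, -1.1, -0.8]
width: 0.052
grasp_force: 24.0
```

Emit:
{"api": "move_arm", "payload": {
  "motion": [
    [[0.49,0.99,0],[0,0,-0.74],1],
    [[0.49,0.99,0],[0,0,-0.74],1],
    [[0.49,0.99,0],[0,0,-0.74],1],
    [[0.49,0.99,0],[0,0,-0.74],1],
    [[0.49,0.99,0],[0,0,-0.74],1],
    [[0.49,0.99,0],[0,0,-0.74],1],
    [[0,0,0],[0,0,0],1],
    [[0,0,0],[0,0,0],1]
  ]
}}

```text
t: 22.95
ee_pos: [0.5698, 0.0685, 0.1727]
eef_rot: [180.0, 0.0, 16.4]
force: [-0.1, -0.4, -0.9]
width: 0.0516
grasp_force: 23.9
```

Emit:
{"api": "move_arm", "payload": {
  "motion": [
    [[0.05,0.05,-1],[0,0,0],1],
    [[0,0,-1],[0,0,0],1],
    [[0,0,-0.8],[0,0,0],1],
    [[0,0,-0.6],[0,0,0],1],
    [[0,0,-0.4],[0,0,0],1],
    [[0,0,-0.28],[0,0,0],1],
    [[0,0,0],[0,0,0],1],
    [[0,0,0],[0,0,0],1]
  ]
}}

```text
t: 23.95
ee_pos: [0.5724, 0.0704, 0.051]
eef_rot: [180.0, -0.1, 16.4]
force: [-0.1, 0.2, 0.1]
width: 0.052
grasp_force: 24.0
```

Emit:
{"api": "move_arm", "payload": {
  "motion": [
    [[0,0,-0.08],[0,0,0],1],
    [[0,0,-0.06],[0,0,0],1],
    [[0,0,0],[0,0,0],1],
    [[0,0,0],[0,0,0],1]
  ]
}}

```text
t: 24.45
ee_pos: [0.5722, 0.0704, 0.0466]
eef_rot: [180.0, -0.0, 16.4]
force: [-1.1, 1.0, 3.1]
width: 0.0517
grasp_force: 24.4
```

Emit:
{"api": "move_arm", "payload": {
  "motion": [
    [[0,0,0],[0,0,0],0.1],
    [[0,0,0],[0,0,0],-0.3],
    [[0,0,0],[0,0,0],-0.7],
    [[0,0,0],[0,0,0],-1],
    [[0,0,0],[0,0,0],-1],
    [[0,0,0.5],[0,0,0],-1],
    [[0,0,0.8],[0,0,0],-1],
    [[0,0,1],[0,0,0],-1]
  ]
}}

```text
t: 25.45
ee_pos: [0.5716, 0.0704, 0.1164]
eef_rot: [-180.0, 0.0, 16.4]
force: [0.4, 0.4, 0.1]
width: 0.0858
grasp_force: 0.0
```

Emit:
{"api": "move_arm", "payload": {
  "motion": [
    [[0,0,1],[0,0,0],-1],
    [[-0.27,0.97,0.8],[0,0,-0.1],-1],
    [[-0.27,0.97,0],[0,0,-0.1],-1],
    [[-0.27,0.97,0],[0,0,-0.1],-1],
    [[-0.27,0.97,0],[0,0,-0.1],-1],
    [[-0.27,0.97,0],[0,0,-0.1],-1],
    [[-0.27,0.97,0],[0,0,-0.1],-1],
    [[-0.27,0.97,0],[0,0,-0.1],-1]
  ]
}}

```text
t: 26.45
ee_pos: [0.515, 0.2751, 0.1704]
eef_rot: [-180.0, -0.1, 12.9]
force: [0.3, 0.0, 0.1]
width: 0.0849
grasp_force: 0.0
```

Emit:
{"api": "move_arm", "payload": {
  "motion": [
    [[-0.27,0.97,0],[0,0,-0.1],-1],
    [[-0.27,0.97,0],[0,0,-0.1],-1],
    [[-0.27,0.97,0],[0,0,-0.1],-1],
    [[-0.03,0.03,0],[0,0,-0.08],-1],
    [[0,0,0],[0,0,0],-1],
    [[0,0,0],[0,0,0],-1]
  ]
}}

```text
t: 27.2
ee_pos: [0.4902, 0.3614, 0.1694]
eef_rot: [180.0, -0.0, 10.9]
force: [0.6, 0.2, 0.2]
width: 0.0855
grasp_force: 0.0
```

```bash
python3 - <<'E'
from m import *
for n in('side','scene'):
    im,s=snap(n,n+'4'); C=cloud(im,im['pose']); 
    for c in((.471,.04),(.6,-.03),(.572,.07)): foot(C,c,.035)
im,s=snap('wrist','w4'); C=cloud(im,wpose(im,s['ee_pos'],s['eef_rot']));foot(C,(.482,.391)); foot(C,(.482,.391),.035,.06)
E
```

```text
few 0
  foot (0.6, -0.03) 138 [620.3 -21.2] [24.4 58.8] 36.5
  foot (0.572, 0.07) 242 [583.7  74.5] [29.7 55.4] 16.4
  foot (0.471, 0.04) 507 [472.9  42. ] [56.9 53.5] 16.7
  foot (0.6, -0.03) 639 [602.7 -26.9] [56.3 54.2] 16.3
  foot (0.572, 0.07) 592 [574.6  72.6] [55.8 54.3] 17.7
  foot (0.482, 0.391) 3594 [481.9 390.7] [52.5 52.2] 11.0
  foot (0.482, 0.391) 2022 [481.9 390.7] [52.5 52.2] 11.0
```

View pics/w4.png

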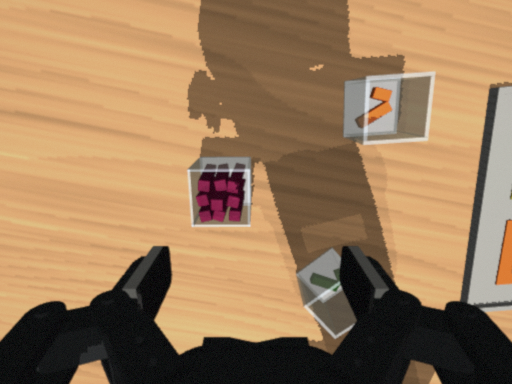

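The wrist view shows beet at (220,195) and the used cucumber cup at (330,290), clear of the finger positions. Going to the beet cup.

Emit:
{"api": "move_arm", "payload": {
  "motion": [
    [[-0.28,0.98,0],[0,0,0],-1],
    [[0,0,-0.8],[0,0,0],-1],
    [[0,0,-1],[0,0,0],-1],
    [[0,0,-0.9],[0,0,0],-1],
    [[0,0,-0.7],[0,0,0],-1],
    [[0,0,-0.6],[0,0,0],-1],
    [[0,0,-0.4],[0,0,0],-1],
    [[0,0,0],[0,0,0],-1]
  ]
}}

```text
t: 28.35
ee_pos: [0.4811, 0.3914, 0.0363]
eef_rot: [180.0, 0.1, 11.0]
force: [0.8, 0.3, -0.2]
width: 0.0854
grasp_force: 0.0
```

Emit:
{"api": "move_arm", "payload": {
  "motion": [
    [[0,0,0],[0,0,0],0],
    [[0,0,0],[0,0,0],0.2],
    [[0,0,0],[0,0,0],0.4],
    [[0,0,0],[0,0,0],1],
    [[0,0,0],[0,0,0],1],
    [[0,0,0],[0,0,0],1]
  ]
}}

```text
t: 29.1
ee_pos: [0.4822, 0.3921, 0.0382]
eef_rot: [-180.0, -0.1, 11.0]
force: [-1.1, 0.1, 5.2]
width: 0.0519
grasp_force: 24.9
```

Emit:
{"api": "move_arm", "payload": {
  "motion": [
    [[0,0,0.5],[0,0,0],1],
    [[0,0,1],[0,0,0],1],
    [[0,0,1],[0,0,0],1],
    [[0,0,1],[0,0,0],1],
    [[0,-0.5,1],[0,0,0],1],
    [[0.04,-0.99,0.3],[0,0,0.1],1],
    [[0.04,-0.99,0],[0,0,0.1],1],
    [[0.04,-0.99,0],[0,0,0.1],1]
  ]
}}

```text
t: 30.1
ee_pos: [0.4846, 0.2866, 0.1814]
eef_rot: [180.0, 0.0, 12.5]
force: [-0.3, 0.2, -0.2]
width: 0.0519
grasp_force: 24.2
```

Emit:
{"api": "move_arm", "payload": {
  "motion": [
    [[0.04,-0.99,0],[0,0,0.1],1],
    [[0.04,-0.99,0],[0,0,0.1],1],
    [[0.04,-0.99,0],[0,0,0.1],1],
    [[0.04,-0.99,0],[0,0,0.1],1],
    [[0.04,-0.99,0],[0,0,0.1],1],
    [[0.04,-0.99,0],[0,0,0.1],1],
    [[0.04,-0.99,0],[0,0,0.1],1],
    [[0.04,-0.99,0],[0,0,0.1],1]
  ]
}}

```text
t: 31.1
ee_pos: [0.4941, 0.0491, 0.1812]
eef_rot: [-180.0, 0.0, 16.5]
force: [-0.0, -0.7, -1.6]
width: 0.0513
grasp_force: 24.2
```

Emit:
{"api": "move_arm", "payload": {
  "motion": [
    [[0.04,-0.92,0],[0,0,0],1],
    [[0.04,-0.92,0],[0,0,0],1],
    [[0.04,-0.92,0],[0,0,0],1],
    [[0.04,-0.92,0],[0,0,0],1],
    [[0,0,0],[0,0,0],1],
    [[0,0,0],[0,0,0],1],
    [[0,0,0],[0,0,0],1]
  ]
}}

```text
t: 31.98
ee_pos: [0.4993, -0.0596, 0.181]
eef_rot: [-180.0, 0.0, 16.6]
force: [-0.9, 0.8, -1.5]
width: 0.0519
grasp_force: 24.2
```

Emit:
{"api": "move_arm", "payload": {
  "motion": [
    [[0.04,-0.02,-1],[0,0,0],1],
    [[0,0,-1],[0,0,0],1],
    [[0,0,-1],[0,0,0],1],
    [[0,0,-0.6],[0,0,0],1],
    [[0,0,-0.4],[0,0,0],1],
    [[0,0,-0.35],[0,0,0],1],
    [[0,0,0],[0,0,0],1],
    [[0,0,0],[0,0,0],1]
  ]
}}

```text
t: 32.98
ee_pos: [0.5013, -0.0613, 0.0513]
eef_rot: [180.0, -0.1, 16.5]
force: [-0.1, 0.5, -1.2]
width: 0.0516
grasp_force: 24.2
```

Emit:
{"api": "move_arm", "payload": {
  "motion": [
    [[0,0,-0.08],[0,0,0],1],
    [[0,0,-0.06],[0,0,0],1],
    [[0,0,0],[0,0,0],1],
    [[0,0,0],[0,0,0],1]
  ]
}}

```text
t: 33.48
ee_pos: [0.5007, -0.061, 0.0464]
eef_rot: [180.0, -0.0, 16.5]
force: [0.4, -1.2, -0.7]
width: 0.0518
grasp_force: 24.2
```

Emit:
{"api": "move_arm", "payload": {
  "motion": [
    [[0,0,-0.05],[0,0,0],1],
    [[0,0,0],[0,0,0],1],
    [[0,0,0],[0,0,0],1]
  ]
}}

```text
t: 33.85
ee_pos: [0.5009, -0.0611, 0.0462]
eef_rot: [-180.0, 0.0, 16.5]
force: [-5.2, 0.5, 11.1]
width: 0.0518
grasp_force: 25.6
```

Contact. I'll release, rise and back away to look.

Emit:
{"api": "move_arm", "payload": {
  "motion": [
    [[0,0,0],[0,0,0],0.1],
    [[0,0,0],[0,0,0],-0.3],
    [[0,0,0],[0,0,0],-0.7],
    [[0,0,0],[0,0,0],-1],
    [[0,0,0],[0,0,0],-1],
    [[0,0,0.5],[0,0,0],-1],
    [[0,0,0.8],[0,0,0],-1],
    [[0,0,1],[0,0,0],-1]
  ]
}}

```text
t: 34.85
ee_pos: [0.5005, -0.061, 0.1152]
eef_rot: [-180.0, 0.0, 16.5]
force: [0.3, -0.2, 0.2]
width: 0.0853
grasp_force: 0.0
```

Emit:
{"api": "move_arm", "payload": {
  "motion": [
    [[0,0,1],[0,0,0],-1],
    [[0,-0.9,1],[0,0,0],-1],
    [[0,-0.9,1],[0,0,0],-1],
    [[0,-0.9,1],[0,0,0],-1],
    [[0,-0.9,1],[0,0,0],-1],
    [[0,-0.9,1],[0,0,0],-1],
    [[0,-0.9,1],[0,0,0],-1],
    [[0,-0.9,0],[0,0,0],-1]
  ]
}}

```text
t: 35.85
ee_pos: [0.5015, -0.2516, 0.3287]
eef_rot: [179.7, -0.2, 16.5]
force: [-0.3, -0.5, 0.2]
width: 0.0857
grasp_force: 0.0
```

```bash
python3 - <<'E'
from m import *
for n in('side','scene','wrist'):
    im,s=snap(n,n+'5'); C=cloud(im,im['pose'] if 'pose' in im else wpose(im,s['ee_pos'],s['eef_rot'])); print(n)
    for c in((.471,.04),(.6,-.03),(.572,.07),(.5006,-.0603)): foot(C,c,.035)
E
```

```text
side
  foot (0.471, 0.04) 525 [472.   39.9] [53.2 55.5] 17.5
  foot (0.6, -0.03) 436 [601.5 -29.8] [52.3 56.8] 17.4
  foot (0.572, 0.07) 518 [573.   71.2] [52.2 57.8] 16.5
  foot (0.5006, -0.0603) 437 [500.8 -61.2] [52.3 56.7] 16.1
scene
  foot (0.471, 0.04) 501 [474.   42.3] [57.8 53.5] 16.5
  foot (0.6, -0.03) 636 [602.4 -27.3] [54.5 52.8] 16.2
  foot (0.572, 0.07) 599 [574.6  73.5] [55.1 54.4] 15.8
  foot (0.5006, -0.0603) 529 [501.8 -58.7] [57.2 53.4] 16.4
wrist
  foot (0.471, 0.04) 2173 [471.6  38.5] [51.9 54.9] 16.7
  foot (0.6, -0.03) 2720 [600.7 -30.9] [52.2 53.8] 16.7
  foot (0.572, 0.07) 2509 [573.3  68.8] [52.7 52.9] 16.0
  foot (0.5006, -0.0603) 1867 [500.1 -62.2] [51.6 53.7] 16.6
```

View pics/side5.png

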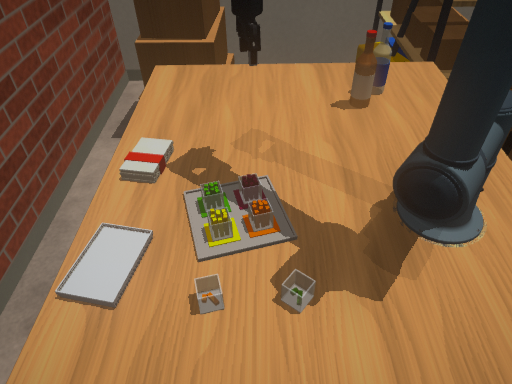

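All four cups stand upright on the card of their own colour: cucumber (213,195), beet (252,187), pepper (220,224), carrot (261,213). They sit within about 2 mm of centre, and the used cups at (208,292) and (298,290) are untouched.

```bash
python3 -c "
from workcell import hand_in; print(hand_in())"
```

```text
the job is handed in; nothing more can be done
None
```

The four full cups stand upright on the cards of their own colour, within about 2 mm of centre by the camera measurements; the two used cups were left where they were, and I handed the job in at about 36 s.

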